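# Stand up the flat spice tin and hold it over its holder on the turntable

## Task

Stand the flat steel tin up on the shelf on one of its short ends so that it stands by itself. Then pick it up, carry it over the jars and tumbler to the turntable, and finish while holding it: upright, hovering about a finger's breadth above the open top of the rectangular holder, lined up to drop straight in but not touching it. Leave everything else where it is and do not turn the turntable.

Things in the scene. Friction and masses are not known exactly. Their poses are not given: they have to be found in the camera images.
- tin: Flat closed rectangular steel spice tin, 90 x 60 x 24 mm, about 0.12 kg. Origin at its middle; x along its 90 mm length, y along its 60 mm width, z along its 24 mm thickness. It starts lying flat on the mango-wood shelf board, whose top is at z = 0 (origin 12 mm up), in front and to the right (-y). Symmetric: either short end (60 x 24 mm) may become the foot
- caddy: White plastic rectangular open-topped holder fixed on the upper level of the turntable, 50 mm from the turntable's axis; outside 44 (x) x 80 (y) x 50 (z) mm, walls 3 mm, opening 38 (x) x 74 (y) mm. Origin at the middle of its underside, 120 mm above the shelf board; z up, y along its long side. The tin fits upright with its 60 mm width along y and its 24 mm thickness along x
- slot (a point): Middle of the open top of the holder, at the height of its rim, 170 mm above the shelf board; axes as the holder's (y along the long side, z up)
- turntable (a joint): Angle of the white two-level turntable about its upright axis, rad, 0 at the start (however it happens to be turned); turns with light friction, 0.06 N m. Levels 260 and 250 mm across, tops 22 and 120 mm above the board, 8 mm raised lip round the upper one
- jar: Glass jar with steel twist cap, 52 mm across, 80 mm high, loose on the turntable's upper level; origin at the middle of its underside
- bowl: Tiny aluminium bowl, 60 mm across, 25 mm high, loose on the turntable's upper level; origin at the middle of its underside
- dabba: Round steel masala dabba with knobbed lid, 162 mm across, 76 mm high, on the board at the back; origin at the middle of its underside
- tumbler: Steel tumbler, 64 mm across, 105 mm high, on the board between tin and turntable; origin at the middle of its underside
- pickle_jar: Amber glass jar, 66 mm across, 115 mm high, on the board between tin and turntable; origin at the middle of its underside
- silicone_lid: Round green silicone lid with a small knob, 100 mm across, 21 mm high, on the board at the right; origin at the middle of its underside
- spoon: Steel spoon, 160 mm long, lying on the board at the back right; x along its length

How it is judged:
By the outcome, as a careful person would: the job done as asked, in the order asked, and still so for the second after the job is handed in, while the arm keeps its last pose, push and grip.
It also fails if it takes over 56 s, if anything falls off the work surface, if the arm or the gripper's body presses on something with over 40 N, if the wrist force passes 120 N, or if a joint passes its speed limit or range.

## Robot

A 7-joint arm with a two-finger parallel gripper is mounted at the origin on the work surface. World frame = base frame: x ahead of the robot, y to its left, z up, the work surface at z = 0. Lengths are in m, angles in rad, forces in N, time in s.
With the tool pointing down it reaches from about 0.425 to 0.925 m from the base axis. Payload 6.8 kg.
Tool frame: the origin (TCP) lies at the very end of the fingers, on their centre line; the grasp point (between the pads) lies 19 mm behind it; z points along the fingers, y is the line along which they close (so a half turn about z gives the same grasp; the last joint's range is limited). The gripper opens to 85 mm and grips with 20 to 120 N. Pads are 22 mm wide; open, the fingers measure 114 mm over their backs; the gripper's body (76 mm by 85 mm) begins 54 mm behind the grasp point. The pads swing forward as they close: fully open they stand 13 mm farther back than shut.
Start: joints at [1.192, 0.477, 0.022, 1.555, -0.011, 1.109, -0.083], TCP at [0.181, -0.65, 0.231] pointing down, gripper open.
Joint ranges: [-2.96, 2.96], [-0.34, 2.1], [-1.41, 1.46], [0.24, 2.44], [-1.37, 4.51], [0.17, 1.92], [-2.96, 2.96]. Speed limits (rad/s): [2.39, 2.39, 3.14, 3.14, 3.14, 3.14, 3.14].

## Interface

Orientations are given as a unit quaternion [w, x, y, z].
In Python, from station import bot gives the robot as it stands. The module is installed in compiled form; this text tells all that it offers.
- The arm moves only by the shell command python3 -m jog 'ROWS' [OPENING] [FORCE]. ROWS is JSON, a list of rows, each a list of 4 numbers: the shift along the tool's x, y, z in cm, then the turn about the tool's z in rad. In form: [[x, y, z, spin], ...]. A call has 1 to 20 rows; each row is the pose to reach, as a shift and turn from the pose commanded when the call began, along the tool's axes at that moment; what a row does not reach only later rows make up. A row lasts 1/12 s, in which the tool goes at most 41.7 mm and 7.16 degrees, less where a joint would pass 70% of its speed; a pose out of reach is approached as far as the arm can. A call with a gripper value outside its range is refused whole. OPENING is the closure, from -1 (fully open) to 1 (shut), set as the call begins (- or left out, the last holds). The fingers move at their own pace and stop on an object; FORCE is the grip in N (left out, the last holds). Time passes only in rows, so rows that repeat a pose let the fingers close. It gives the time, the measured TCP pose, the force, the opening and the grip force at its end, in the units of the state.
- bot.get_obs(): the state, without advancing time (a new reading comes with each control period).
- bot.read_camera(name): name is "scene" or "side" or "wrist"; returns a dict with "pixels" (420x560x3 uint8, red, green, blue), "depth" (420x560 float32, m along the optical axis (not along the pixel's ray), 0 where there is no reading), "fovy" (degrees; the focal length in pixels is half the picture's height over the tangent of half this angle, whatever the lens; pixels are square), "cx", "cy" (the principal point, pixels), "distortion" ([k1, k2, p1, p2, k3] as OpenCV has them; the pictures are not rectified), "pose" (4x4, takes a point from camera to world coordinates). Camera axes: x right, y down, z forward; pixel columns grow to the right and rows downward; lengths in m; the calibration is good to about 2 mm. A picture is of the moment at which its call begins.
- bot.hand_in(): hands the job in; it is judged then, once.
The state is a dict: "t": time; "q": joint angles; "joint_vel": joint speeds; "joint_torque": joint torques, N m; "eef_pos": TCP position; "tool_rot": TCP orientation; "contact_force": force on the tool from outside, world axes, zero at the start; "torque": the same for the moment, N m; "gripper_width": opening from 0.0 (shut) to 1.0 (fully open); "grasp_force": force on a finger pad.
Only numpy, scipy, OpenCV 4.12 (cv2) and the standard library are available. Lean on these libraries where they do the work, as an engineer would, in place of code of your own. Each camera call takes 0.05 s, during which the arm holds its last target. There are 200 camera calls.

## Working session

There is one attempt and no reset: what is moved stays moved. The work goes in short steps, Python scripts to look and compute and a shell command to move; the robot and the scene stay as the last step left them, time stands still between calls to the robot, and variables do not carry over. Pictures are saved under pics/ and viewed, at most 12 in all, crops included, and the job is handed in when it is done.

```bash
mkdir -p pics
cat > h.py <<'E'
import numpy as np, cv2, pickle
from station import bot
def grab(n):
    c=bot.read_camera(n); pickle.dump(c,open(f'pics/{n}.pkl','wb')); return c
def K(c):
    f=210/np.tan(np.radians(c['fovy'])/2); return np.array([[f,0,c['cx']],[0,f,c['cy']],[0,0,1.]])
def save(c,name): cv2.imwrite(f'pics/{name}.png',c['pixels'][:,:,::-1])
def rays(c,uv):
    p=cv2.undistortPoints(np.float64(uv).reshape(-1,1,2),K(c),np.float64(c['distortion'])).reshape(-1,2)
    return np.c_[p,np.ones(len(p))]
def on_plane(c,uv,z):
    d=rays(c,uv)@c['pose'][:3,:3].T; o=c['pose'][:3,3]
    return o+d*((z-o[2])/d[:,2])[:,None]
def cloud(c):
    v,u=np.mgrid[:420,:560]; d=rays(c,np.c_[u.ravel(),v.ravel()])*c['depth'].ravel()[:,None]
    return (d@c['pose'][:3,:3].T+c['pose'][:3,3]).reshape(420,560,3)
E
python3 - <<'E'
from h import *
for n in('scene','side','wrist'):
    c=grab(n); save(c,n+'0'); print(n,c['pose'].round(3).tolist(),c['fovy'],(c['depth']>0).mean())
print(bot.get_obs())
a=np.hstack([cv2.imread(f'pics/{n}0.png') for n in('scene','side')])
E
```

```text
scene [[-0.416, 0.553, -0.722, 1.5], [0.909, 0.26, -0.325, 0.352], [0.008, -0.792, -0.611, 0.888], [0.0, 0.0, 0.0, 1.0]] 46.161599743634 0.9961522108843538
side [[0.988, -0.116, 0.097, 0.471], [-0.151, -0.719, 0.679, -0.896], [-0.009, -0.686, -0.728, 1.001], [0.0, 0.0, 0.0, 1.0]] 45.08872564011554 0.9960969387755102
wrist [[0.269, -0.929, -0.255, 0.245], [-0.963, -0.259, -0.07, -0.631], [-0.001, 0.265, -0.964, 0.373], [0.0, 0.0, 0.0, 1.0]] 66.60102085984832 0.9958971088435374
{'t': 0.15, 'q': array([ 1.19188695,  0.47763059,  0.02236116,  1.55617403, -0.01151637,
        1.10930992, -0.08308536]), 'joint_vel': array([ 0.00095662, -0.00295108,  0.00045157, -0.00143613,  0.00014165,
        0.00127581, -0.00055094]), 'joint_torque': array([ 2.43531766e-03, -5.96926010e+01,  1.60994075e+00, -2.81488341e+01,
        1.25682901e-02,  6.54743591e-03,  3.11559802e-05]), 'eef_pos': array([ 0.18044495, -0.64997983,  0.23055693]), 'tool_rot': array([-6.83007780e-04,  9.90845681e-01,  1.34997598e-01, -1.38213014e-04]), 'contact_force': array([0.42065148, 0.08298518, 0.1819839 ]), 'torque': array([ 0.03109225, -0.026859  , -0.03407177]), 'grasp_force': 0.0, 'gripper_width': 0.9984231617763255}
```

View pics/scene0.png

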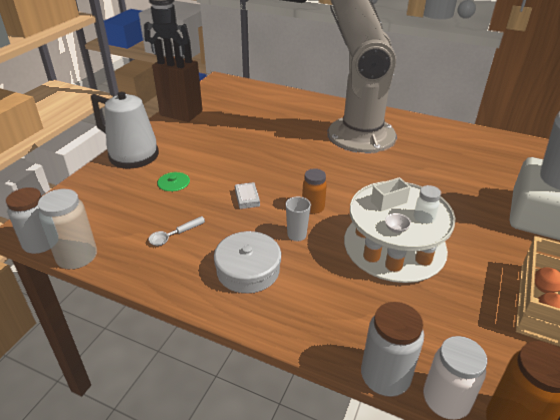

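View pics/side0.png

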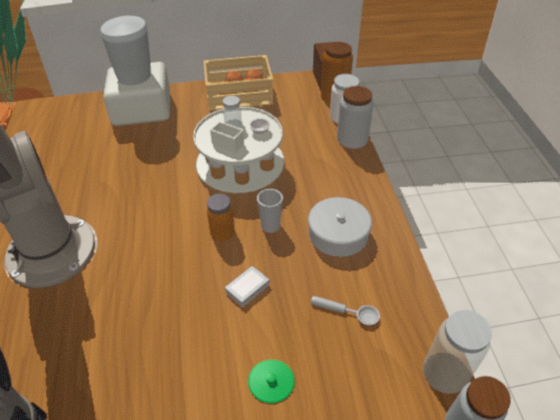

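View pics/wrist0.png

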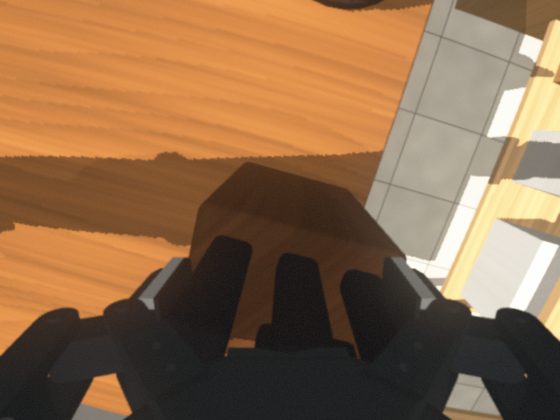

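Scene view: tin at about (247,195), pickle jar (314,190), tumbler (297,218), holder (391,194), glass jar (429,204). Side view: tin (247,287), holder (228,138). The wrist view shows only table and the knife block's surroundings.

```bash
cat > m.py <<'E'
from h import *
def rect(P,zl,zh,box):
    m=(P[...,2]>zl)&(P[...,2]<zh)&(P[...,0]>box[0])&(P[...,0]<box[1])&(P[...,1]>box[2])&(P[...,1]<box[3])
    return P[m]
def show(n,q):
    r=cv2.minAreaRect(np.float32(q[:,:2]*1000)); print(n,len(q),q.mean(0).round(4),np.percentile(q[:,2],[5,50,95]).round(4),'rect',np.round(r[0],1),np.round(r[1],1),round(r[2],1))
E
python3 - <<'E'
from m import *
for n,uv in(('scene',{'tin':(247,195),'cad':(391,190),'jar':(429,191),'pick':(315,177),'tumb':(297,203),'bowl':(397,222),'lid':(173,182)}),('side',{'tin':(247,285),'cad':(228,130),'jar':(231,102),'pick':(218,202),'tumb':(270,198),'bowl':(259,126),'lid':(271,380)})):
    c=pickle.load(open(f'pics/{n}.pkl','rb')); P=cloud(c)
    print(n)
    for k,(u,v) in uv.items(): print(k,P[v,u].round(3))
    t=P[uv['tin'][1],uv['tin'][0]]
    show('tin',rect(P,.019,.03,(t[0]-.08,t[0]+.08,t[1]-.08,t[1]+.08)))
    t=P[uv['cad'][1],uv['cad'][0]]
    for z in(.158,.165): show('cad',rect(P,z,.176,(t[0]-.07,t[0]+.07,t[1]-.07,t[1]+.07)))
E
```

```text
scene
tin [ 0.514 -0.188  0.025]
cad [0.469 0.204 0.138]
jar [0.522 0.297 0.201]
pick [ 0.464 -0.003  0.112]
tumb [ 0.556 -0.016  0.084]
bowl [0.575 0.246 0.129]
lid [ 0.527 -0.434  0.004]
tin 400 [ 0.5019 -0.1955  0.0244] [0.0209 0.0244 0.0274] rect [ 498.8 -197.4] [97.4 59.8] 36.5
cad 334 [0.4967 0.2065 0.1657] [0.159  0.1659 0.1717] rect [508.7 220.2] [96.1 83.3] 46.7
cad 187 [0.4966 0.2068 0.1689] [0.1656 0.169  0.1722] rect [508.6 221.2] [95.8 83.5] 47.8
side
tin [ 0.497 -0.206  0.026]
cad [0.499 0.224 0.153]
jar [0.516 0.29  0.198]
pick [ 0.451 -0.01   0.114]
tumb [0.585 0.021 0.076]
bowl [0.588 0.262 0.127]
lid [ 0.519 -0.446  0.02 ]
tin 828 [ 0.4973 -0.2013  0.024 ] [0.0206 0.0241 0.0272] rect [ 498.3 -198.9] [93.2 62.9] 37.7
cad 379 [0.5012 0.2238 0.1662] [0.1588 0.1662 0.1736] rect [510.6 235.8] [131.5  87.3] 61.8
cad 224 [0.5023 0.2278 0.1693] [0.1655 0.169  0.1745] rect [510.3 235.2] [130.2  87.3] 61.8
```

```bash
python3 -m jog '[[39,-33.7,0,-0.375],[39,-33.7,0,-0.375],[39,-33.7,0,-0.375],[39,-33.7,0,-0.375],[39,-33.7,0,-0.375],[39,-33.7,0,-0.375],[39,-33.7,0,-0.375],[39,-33.7,0,-0.375],[39,-33.7,0,-0.375],[39,-33.7,0,-0.375],[39,-33.7,0,-0.375],[39,-33.7,0,-0.375],[39,-33.7,0,-0.375],[39,-33.7,0,-0.375],[39,-33.7,0,-0.375],[39,-33.7,0,-0.375],[39,-33.7,0,-0.375],[39,-33.7,0,-0.375]]' -1 20
python3 - <<'E'
from m import *
c=grab('wrist'); save(c,'wrist1'); P=cloud(c)
q=rect(P,.018,.032,(.41,.6,-.3,-.1)); show('tin',q)
o=bot.get_obs(); print(o['eef_pos'].round(4),o['tool_rot'].round(4),o['q'].round(2))
E
```

```text
t: 1.65
eef_pos: [0.4653, -0.2229, 0.2312]
tool_rot: [0.0, 0.949, 0.316, -0.0]
contact_force: [0.9, -0.0, 0.4]
gripper_width: 1.002
grasp_force: 0.0
tin 4586 [ 0.499  -0.195   0.0238] [0.0222 0.0238 0.0252] rect [ 497.7 -195.7] [89.5 60.2] 36.9
[ 0.4655 -0.2227  0.2312] [ 1.000e-04  9.487e-01  3.161e-01 -2.000e-04] [ 0.59  0.24 -0.31  1.91  0.08  1.   -0.68]
```

View pics/wrist1.png

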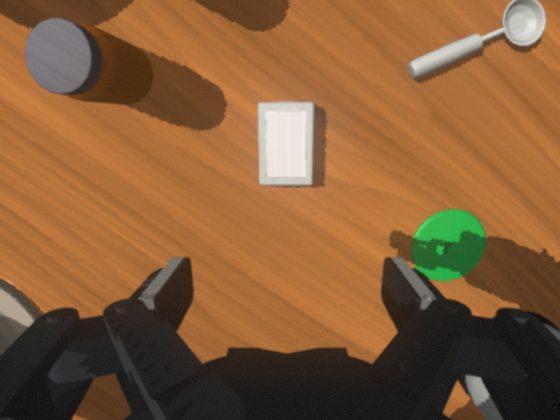

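Wrist view: tin at (286,143), square to the fingers; pickle jar cap upper left (63,57), lid right (450,245) – clear. Descend over the near end.

```bash
python3 -m jog '[[0.4,-0.2,4,0],[0.4,-0.2,8,0],[0.4,-0.2,12,0],[0.4,-0.2,16,0],[0.4,-0.2,19,0],[0.4,-0.2,21,0],[0.4,-0.2,22,0],[0.4,-0.2,22.5,0],[0.4,-0.2,22.8,0],[0.4,-0.2,22.8,0]]' -1 20
python3 -m jog '[[0,0,0,0],[0,0,0,0],[0,0,0,0],[0,0,0,0],[0,0,0,0],[0,0,0,0],[0,0,0,0],[0,0,0,0]]' -0.42 20
```

```text
t: 2.53
eef_pos: [0.4688, -0.2178, 0.0039]
tool_rot: [0.0, 0.948, 0.317, 0.0]
contact_force: [-0.4, -1.1, 0.3]
gripper_width: 1.001
grasp_force: 0.0
t: 3.2
eef_pos: [0.4683, -0.2174, 0.0034]
tool_rot: [0.0, 0.948, 0.317, 0.0]
contact_force: [0.5, -0.2, 0.4]
gripper_width: 0.71
grasp_force: 0.4
```

```bash
python3 -m jog '[[0,0,0,0],[0,0,0,0],[0,0,0,0],[0,0,0,0]]' -0.44 20
python3 - <<'E'
from h import *
c=grab('wrist'); save(c,'wrist2')
E
```

```text
t: 3.53
eef_pos: [0.468, -0.2172, 0.0032]
tool_rot: [-0.0, 0.948, 0.317, -0.0]
contact_force: [-0.3, 0.2, -0.8]
gripper_width: 0.722
grasp_force: 0.0
```

View pics/wrist2.png

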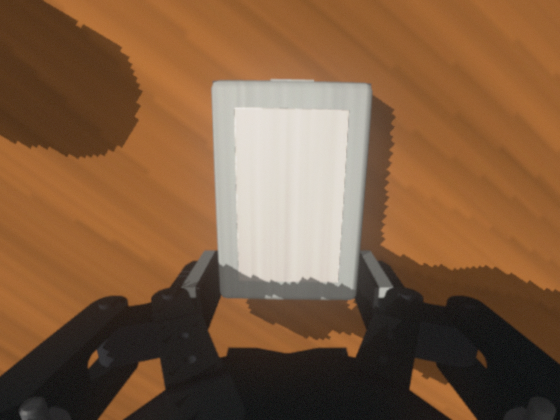

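Tin end at rows 85–300, columns 215–370; pads stand at its near end (215,270) and (370,270). −0.44 was opening; close a touch instead.

```bash
python3 -m jog '[[0,0,0,0],[0,0,0,0],[0,0,0,0],[0,0,0,0]]' -0.41 20
python3 -m jog '[[0,0,0,0],[0,0,0,0],[0,0,0,0],[0,0,0,0]]' -0.40 20
```

```text
t: 3.92
eef_pos: [0.4682, -0.2174, 0.0033]
tool_rot: [-0.0, 0.948, 0.317, -0.0]
contact_force: [-0.1, -0.3, -0.5]
gripper_width: 0.709
grasp_force: 1.8
t: 4.25
eef_pos: [0.4682, -0.2174, 0.0034]
tool_rot: [0.0, 0.948, 0.317, -0.0]
contact_force: [-0.6, 0.1, 0.9]
gripper_width: 0.702
grasp_force: 9.2
```

```bash
python3 -m jog '[[0,0,0,0],[0,0,0,0],[0,0,-0.5,0],[0.1,0,-1,0],[0.1,0,-1.5,0],[0.2,0,-2,0],[0.4,0,-2.5,0],[0.6,0,-3,0],[0.8,0,-3.5,0],[1.1,0,-4,0],[1.1,0,-4,0]]' -0.405 20
python3 - <<'E'
from m import *
c=grab('wrist'); save(c,'wrist3'); P=cloud(c)
for uv in((290,95),(290,130),(290,180),(290,230),(290,260)): print(P[uv[1],uv[0]].round(4))
E
```

```text
t: 5.17
eef_pos: [0.4784, -0.2104, 0.0445]
tool_rot: [0.001, 0.948, 0.318, 0.001]
contact_force: [0.2, -1.1, -0.5]
gripper_width: 0.703
grasp_force: 0.0
[ 5.442e-01 -1.621e-01  1.000e-04]
[ 0.5293 -0.1731  0.0227]
[ 0.5092 -0.1883  0.0241]
[ 0.4877 -0.2047  0.0246]
[ 0.473  -0.2159  0.0224]
```

View pics/wrist3.png

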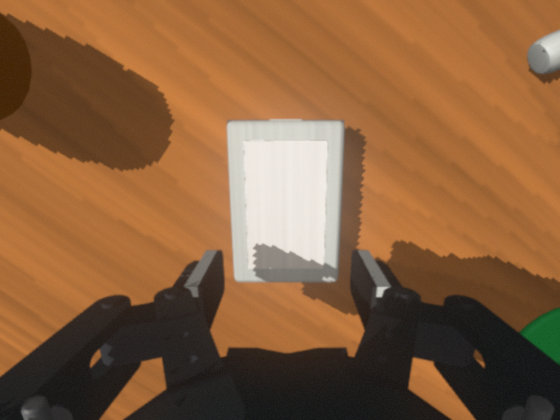

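The tin slipped out and lies flat still. Go back a bit lower and grip firmer.

```bash
python3 -m jog '[[0,0,0,0],[-0.5,0,1,0],[-1.0,0,2,0],[-1.0,0,3,0],[-1.0,0,3.8,0],[-1.0,0,4.2,0],[-1,0,4.4,0],[-1,0,4.4,0]]' -0.5 20
python3 -m jog '[[0,0,0,0],[0,0,0,0],[0,0,0,0],[0,0,0,0],[0,0,0,0],[0,0,0,0]]' -0.395 20
python3 -m jog '[[0,0,-0.5,0],[0.1,0,-1,0],[0.1,0,-1.5,0],[0.2,0,-2,0],[0.4,0,-2.5,0],[0.6,0,-3,0],[0.8,0,-3.5,0],[1.1,0,-4,0],[1.1,0,-4,0]]' -0.395 20
python3 - <<'E'
from m import *
c=grab('wrist'); save(c,'wrist4'); P=cloud(c)
for v in range(60,330,30): print(v,P[v,290].round(4))
E
```

```text
t: 5.88
eef_pos: [0.4688, -0.2164, -0.0014]
tool_rot: [-0.0, 0.948, 0.317, -0.0]
contact_force: [-0.9, -0.6, -0.4]
gripper_width: 0.754
grasp_force: 0.0
t: 6.38
eef_pos: [0.469, -0.2168, -0.0006]
tool_rot: [0.0, 0.948, 0.317, 0.0]
contact_force: [0.4, 0.7, -1.3]
gripper_width: 0.698
grasp_force: 12.2
t: 7.13
eef_pos: [0.4792, -0.2098, 0.0405]
tool_rot: [0.001, 0.948, 0.318, 0.001]
contact_force: [1.3, -0.1, -1.3]
gripper_width: 0.7
grasp_force: 12.3
60 [ 0.5592 -0.1506 -0.0009]
90 [ 0.5416 -0.163   0.0648]
120 [ 0.5334 -0.1692  0.0655]
150 [ 0.5249 -0.1757  0.0638]
180 [ 0.5164 -0.1822  0.0666]
210 [ 0.5071 -0.1892  0.0662]
240 [ 0.4972 -0.1968  0.0653]
270 [ 0.4873 -0.2043  0.0664]
300 [ 0.4763 -0.2127  0.0659]
```

Held level at 12 N; loosen gradually so the free end droops.

```bash
cat > tilt.py <<'E'
from m import *
import sys
c=grab('wrist'); P=cloud(c)
for v in range(30,330,30): print(v,P[v,290].round(3),end=' ')
o=bot.get_obs();print(o['eef_pos'].round(4),o['grasp_force'])
if len(sys.argv)>1: save(c,sys.argv[1])
E
python3 -m jog '[[0,0,0,0],[0,0,0,0],[0,0,0,0]]' -0.4 20|grep gras; python3 tilt.py
python3 -m jog '[[0,0,0,0],[0,0,0,0],[0,0,0,0]]' -0.404 20|grep gras; python3 tilt.py
```

```text
grasp_force: 10.0
30 [ 0.569 -0.142 -0.   ] 60 [ 0.557 -0.151 -0.   ] 90 [ 0.54  -0.163  0.062] 120 [ 0.532 -0.17   0.063] 150 [ 0.523 -0.176  0.064] 180 [ 0.515 -0.183  0.065] 210 [ 0.505 -0.19   0.065] 240 [ 0.496 -0.197  0.065] 270 [ 0.485 -0.205  0.064] 300 [ 0.474 -0.213  0.064] [ 0.4774 -0.2102  0.039 ] 9.989239275455475
grasp_force: 1.9
30 [ 0.569 -0.142 -0.   ] 60 [ 0.558 -0.151 -0.001] 90 [ 0.545 -0.16   0.   ] 120 [ 0.532 -0.17   0.023] 150 [ 0.522 -0.178  0.032] 180 [ 0.511 -0.186  0.039] 210 [ 0.501 -0.193  0.045] 240 [ 0.492 -0.2    0.052] 270 [ 0.484 -0.206  0.059] 300 [ 0.474 -0.214  0.063] [ 0.4778 -0.2101  0.0393] 1.8967299163341522
```

Drooped to about 29° with the far end on the board. Continue lifting along the arc at low grip.

```bash
python3 -m jog '[[0,0,0,0],[0.2,0,-0.3,0],[0.4,0,-0.5,0],[0.7,0,-0.8,0],[1,0,-1,0],[1.4,0,-1.3,0],[1.8,0,-1.6,0],[2.2,0,-1.8,0],[2.6,0,-2,0],[3,0,-2.2,0],[3,0,-2.2,0]]' -0.403 20; python3 tilt.py wrist5
```

```text
t: 8.7
eef_pos: [0.503, -0.1913, 0.0619]
tool_rot: [0.0, 0.948, 0.318, 0.001]
contact_force: [0.8, 0.4, 1.2]
gripper_width: 0.702
grasp_force: 2.6
30 [ 0.599 -0.12  -0.001] 60 [ 0.586 -0.13   0.001] 90 [ 0.572 -0.141  0.   ] 120 [ 0.558 -0.151 -0.   ] 150 [ 0.543 -0.163 -0.   ] 180 [ 0.533 -0.17   0.035] 210 [ 0.523 -0.177  0.051] 240 [ 0.515 -0.183  0.065] 270 [ 0.507 -0.189  0.078] 300 [ 0.498 -0.196  0.084] [ 0.5025 -0.1917  0.0616] 2.5767631083726883
```

View pics/wrist5.png

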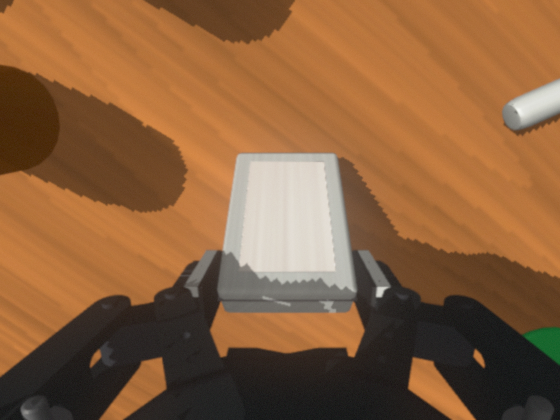

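Tin is now at about 53° (face from row 155 to 290, top end face at row 303), pads still hold it. Continue the arc.

```bash
python3 -m jog '[[0.4,0,-0.2,0],[0.8,0,-0.4,0],[1.2,0,-0.5,0],[1.6,0,-0.6,0],[2,0,-0.7,0],[2.4,0,-0.7,0],[2.8,0,-0.8,0],[3.2,0,-0.8,0],[3.6,0,-0.8,0],[4,0,-0.7,0],[4.3,0,-0.7,0],[4.3,0,-0.7,0]]' -0.403 20; python3 tilt.py wrist6
```

```text
t: 9.75
eef_pos: [0.537, -0.1656, 0.0684]
tool_rot: [0.0, 0.948, 0.318, 0.0]
contact_force: [-0.2, 0.9, -0.4]
gripper_width: 0.703
grasp_force: 2.7
30 [ 0.635 -0.093  0.   ] 60 [ 0.621 -0.104 -0.001] 90 [ 0.607 -0.114 -0.   ] 120 [ 0.592 -0.126 -0.001] 150 [ 0.577 -0.137  0.001] 180 [ 0.561 -0.149 -0.001] 210 [ 0.552 -0.155  0.035] 240 [ 0.546 -0.16   0.063] 270 [ 0.541 -0.163  0.084] 300 [ 0.532 -0.17   0.09 ] [ 0.5366 -0.1659  0.0684] 2.6861993595957756
```

View pics/wrist6.png

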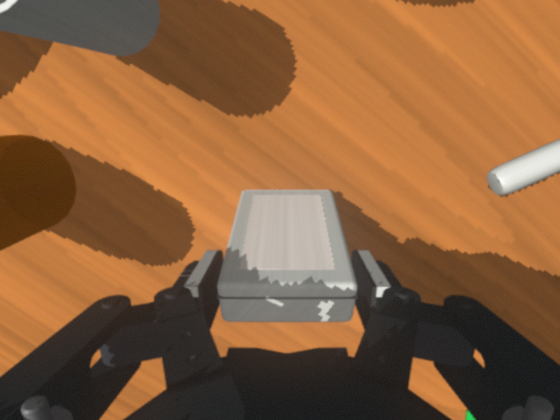

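Now at about 75° (end face rows 297–320). About 2 cm more.

```bash
python3 -m jog '[[0.4,0,0,0],[0.8,0,0,0],[1.2,0,0,0],[1.6,0,0.1,0],[1.9,0,0.1,0],[2.1,0,0.2,0],[2.1,0,0.2,0]]' -0.403 20
cat > up.py <<'E'
from m import *
c=grab('wrist');P=cloud(c);o=bot.get_obs();t=o['eef_pos'];q=o['tool_rot']
a=2*np.arctan2(q[2],q[1]);X=np.array([np.cos(a),np.sin(a)]);Y=np.array([np.sin(a),-np.cos(a)])
D=P-t; x=D[...,:2]@X; y=D[...,:2]@Y; m=(abs(y)<.02)&(x>-.03)&(x<.06)&(P[...,2]>.006+max(0,t[2]-.08))
x=x[m];z=P[m][:,2]
top=z>z.max()-.006
f=(z>z.max()-.07)&(z<z.max()-.01)
k,b=np.polyfit(z[f],x[f],1) if f.sum()>20 else(0,0)
kt,_=np.polyfit(x[top],z[top],1)
print('TCP',t.round(4),'zmax',z.max().round(4),'top x',np.percentile(x[top],[2,98]).round(4),'top tilt',np.degrees(np.arctan(kt)).round(1),'face n',f.sum(),'tilt',np.degrees(np.arctan(k)).round(1),'x',b+k*np.median(z[f]))
E
python3 up.py
```

```text
t: 10.38
eef_pos: [0.5537, -0.1529, 0.0664]
tool_rot: [-0.0, 0.948, 0.318, 0.0]
contact_force: [0.4, 1.2, 1.2]
gripper_width: 0.701
grasp_force: 2.9
TCP [ 0.5534 -0.1531  0.0664] zmax 0.1696 top x [0.0191 0.0213] top tilt 25.1 face n 9121 tilt 8.8 x 0.013256890447172624
```

```bash
sed -i "s/&(P\[...,2\]>.006/\&(P[...,2]<t[2]+.04)\&(P[...,2]>.006/" up.py; python3 up.py; python3 tilt.py wrist7
```

```text
TCP [ 0.5532 -0.1533  0.0665] zmax 0.092 top x [-0.0181  0.0044] top tilt -1.6 face n 3692 tilt -1.6 x 0.005350209490669876
30 [ 0.65  -0.081  0.   ] 60 [ 0.637 -0.092 -0.   ] 90 [ 0.623 -0.102  0.   ] 120 [ 0.608 -0.113 -0.001] 150 [ 0.593 -0.125  0.001] 180 [ 0.577 -0.137 -0.002] 210 [ 0.561 -0.149 -0.001] 240 [ 0.558 -0.151  0.048] 270 [ 0.557 -0.151  0.081] 300 [ 0.549 -0.157  0.09 ] [ 0.553  -0.1534  0.0664] 2.950128950178623
```

View pics/wrist7.png

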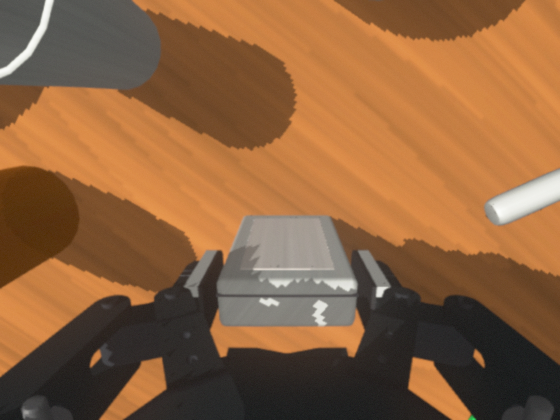

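Tin is practically upright (top at z≈0.091, end face rows 293–325). Release and let it stand.

```bash
python3 -m jog '[[0,0,0,0],[0,0,0,0],[0,0,0,0]]' -0.42 20; python3 -m jog '[[0,0,0,0],[0,0,0,0],[0,0,0,0],[0,0,0,0],[0,0,0,0],[0,0,0,0],[0,0,0,0],[0,0,0,0],[0,0,0,0],[0,0,0,0],[0,0,0,0],[0,0,0,0],[0,0,0,0]]' -0.6; python3 up.py
```

```text
t: 10.78
eef_pos: [0.5525, -0.154, 0.0661]
tool_rot: [0.0, 0.948, 0.317, -0.0]
contact_force: [-0.1, -0.7, -0.3]
gripper_width: 0.712
grasp_force: 0.0
t: 11.87
eef_pos: [0.5529, -0.1536, 0.0663]
tool_rot: [0.0, 0.948, 0.317, -0.0]
contact_force: [0.0, 1.0, 0.2]
gripper_width: 0.8
grasp_force: 0.0
TCP [ 0.5529 -0.1536  0.0663] zmax 0.0915 top x [-0.0152  0.0074] top tilt -2.8 face n 3330 tilt 0.1 x 0.007557061566197985
```

Standing free, vertical. Regrip it centred and lower, firmly, and lift.

```bash
python3 -m jog '[[-0.4,0,0.4,0],[-0.4,0,0.8,0],[-0.4,0,1.2,0],[-0.4,0,1.2,0],[-0.4,0,1.2,0]]' -0.6 35; python3 -m jog '[[0,0,0,0],[0,0,0,0],[0,0,0,0],[0,0,0,0],[0,0,0,0],[0,0,0,0]]' -0.2 35; python3 -m jog '[[0,0,-1,0],[0,0,-3,0],[0,0,-6,0],[0,0,-10,0],[0,0,-14,0],[0,0,-17,0],[0,0,-19,0],[0,0,-20,0],[0,0,-20,0]]'; python3 up.py
python3 - <<'E'
from m import *
c=pickle.load(open('pics/side.pkl','rb'));P=cloud(c); c2=pickle.load(open('pics/scene.pkl','rb'));P2=cloud(c2)
for n,P in(('side',P),('scene',P2)):
    for nm,j,zl,zh in(('jar',(.52,.293),.19,.21),('pick',(.455,-.006),.11,.12),('tumb',(.575,.0),.098,.11)):
        show(n+nm,rect(P,zl,zh,(j[0]-.05,j[0]+.05,j[1]-.05,j[1]+.05)))
    q=rect(P,.163,.177,(.42,.58,.15,.3)); q=q[np.hypot(q[:,0]-.52,q[:,1]-.293)>.04]; show(n+' cad',q)
E
```

```text
t: 12.33
eef_pos: [0.5494, -0.1559, 0.0538]
tool_rot: [-0.0, 0.948, 0.317, -0.0]
contact_force: [-0.5, 0.6, -0.4]
gripper_width: 0.796
grasp_force: 0.0
t: 12.83
eef_pos: [0.5497, -0.1559, 0.0543]
tool_rot: [0.0, 0.948, 0.317, 0.0]
contact_force: [-0.1, -0.5, 0.2]
gripper_width: 0.696
grasp_force: 38.6
t: 13.58
eef_pos: [0.5508, -0.1562, 0.2571]
tool_rot: [0.001, 0.948, 0.317, 0.002]
contact_force: [1.4, 0.4, -1.9]
gripper_width: 0.694
grasp_force: 38.5
TCP [ 0.5498 -0.156   0.2549] zmax 0.2946 top x [-0.0107  0.0115] top tilt -2.6 face n 4058 tilt -0.3 x 0.011984626120388777
sidejar 168 [0.5161 0.2927 0.1983] [0.1923 0.1989 0.2018] rect [516.4 296.7] [50.5 44.9] 84.0
sidepick 325 [ 0.4521 -0.0112  0.115 ] [0.1119 0.1151 0.1178] rect [452.   -9.6] [55.8 57.2] 62.7
sidetumb 159 [ 0.578  -0.0051  0.1027] [0.0984 0.103  0.1068] rect [578.5  -5.7] [67.  60.5] 81.1
side cad 186 [0.4953 0.2028 0.1678] [0.1634 0.1676 0.1724] rect [494.6 204.7] [49.1 83.3] 51.8
scenejar 257 [0.5233 0.2984 0.1988] [0.1917 0.1996 0.2027] rect [519.4 298.1] [47.5 45.2] 2.5
scenepick 227 [ 0.456  -0.0069  0.115 ] [0.1122 0.1151 0.1175] rect [453.   -7.2] [54.9 62.4] 87.8
scenetumb 150 [ 0.5816 -0.0044  0.1027] [0.0985 0.1028 0.1073] rect [582.5  -5.1] [64.4 64.8] 72.8
scene cad 232 [0.4959 0.2057 0.168 ] [0.1636 0.1683 0.1719] rect [494.4 206.5] [48.  86.4] 52.5
```

```bash
python3 -m jog '[[0.2,-0.5,-0.5,0],[0.5,-1.5,-1,0],[1,-3,-1.5,-0.02],[1.7,-5,-1.5,-0.05],[2.5,-7.2,-1.5,-0.08],[3.3,-9.6,-1.5,-0.11],[4.2,-12.2,-1.5,-0.14],[5.1,-14.8,-1.5,-0.17],[6,-17.4,-1.5,-0.2],[6.9,-20,-1.5,-0.22],[7.8,-22.6,-1.5,-0.24],[8.6,-25,-1.5,-0.26],[9.3,-27,-1.5,-0.265],[9.9,-28.7,-1.5,-0.265],[10.3,-29.8,-1.5,-0.265],[10.5,-30.4,-1.5,-0.265],[10.5,-30.4,-1.5,-0.265],[10.5,-30.4,-1.5,-0.265]]'
cat > cad.py <<'E'
from m import *
for n in('wrist','side','scene'):
    c=grab(n);P=cloud(c)
    q=rect(P,.163,.177,(.44,.55,.15,.26)); q=q[np.hypot(q[:,0]-.518,q[:,1]-.297)>.045]
    if len(q)>5: show(n+' cad',q)
    if n=='wrist': save(c,'wrist8')
E
python3 cad.py; python3 up.py
```

```text
t: 15.13
eef_pos: [0.4498, 0.1504, 0.2691]
tool_rot: [0.0, 0.898, 0.441, -0.0]
contact_force: [-0.0, -0.7, -1.1]
gripper_width: 0.696
grasp_force: 38.4
wrist cad 1649 [0.4962 0.2089 0.1691] [0.1647 0.1695 0.1707] rect [495.4 208.2] [44.3 80.3] 50.7
side cad 133 [0.5074 0.1964 0.1679] [0.164  0.1681 0.1723] rect [497.6 201.1] [51.6 77. ] 56.7
scene cad 228 [0.4961 0.2062 0.1678] [0.1636 0.1682 0.1715] rect [495.3 205.9] [47.4 83.4] 51.3
TCP [0.4507 0.1491 0.2692] zmax 0.3065 top x [-0.0112  0.0111] top tilt -2.9 face n 4070 tilt -0.1 x 0.011401268233840132
```

View pics/wrist8.png

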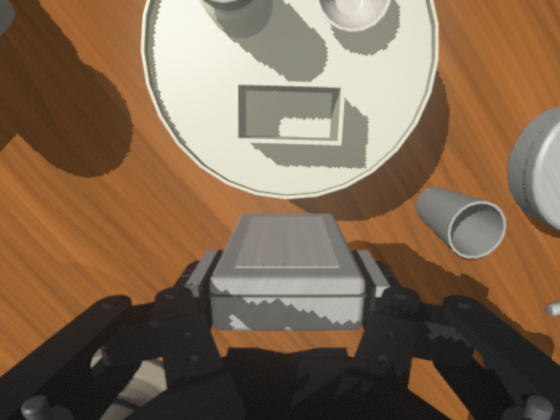

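Wrist view: holder at (290,115), clean 44×80 mm outline, tin ahead of it at (288,270), tumbler right (475,230), all undisturbed. Move over it and lower.

```bash
python3 -m jog '[[0.4,0,0,0.028],[1,0,0,0.028],[2,0,0,0.028],[3.2,0,0,0.028],[4.4,0,0,0.028],[5.6,0,0.3,0.028],[6.6,0,0.8,0.028],[7.1,0,1.3,0.028],[7.4,0,1.8,0.028],[7.4,0,2.3,0.028],[7.4,0,2.6,0.028],[7.4,0,2.8,0.028],[7.4,0,2.8,0.028],[7.4,0,2.8,0.028],[7.4,0,2.8,0.028]]'
cat > fin.py <<'E'
from m import *
for i in range(3):
    c=grab('wrist');P=cloud(c);o=bot.get_obs();t=o['eef_pos'];q=o['tool_rot']
    a=2*np.arctan2(q[2],q[1]);X=np.array([np.cos(a),np.sin(a)]);Y=np.array([np.sin(a),-np.cos(a)])
    D=P-t;x=D[...,:2]@X;y=D[...,:2]@Y;z=P[...,2]
    m=(z<t[2]+.042)&(z>t[2]+.03)&(abs(x)<.02)&(abs(y)<.04); print('TCP',t.round(4),'ang',np.degrees(a).round(2),'tin top z',np.median(z[m]).round(4),'x',np.percentile(x[m],[1,99]).round(4),'y',np.percentile(y[m],[1,99]).round(4))
    m=(z>.164)&(z<.175)&(abs(x)<.035)&(abs(y)<.06); print('rim x',np.percentile(x[m],[1,99]).round(4),'y',np.percentile(y[m],[1,99]).round(4),m.sum())
    m=(z<t[2]-.01)&(z>.176)&(abs(x)<.03)&(abs(y)<.015)
    print('face lowest',np.percentile(z[m],1).round(4) if m.any() else None,'x',np.median(x[m]).round(4))
save(c,'wrist9')
for n in('side','scene'):
    c=grab(n);save(c,n+'9')
E
python3 fin.py
```

```text
t: 16.58
eef_pos: [0.4961, 0.2083, 0.2417]
tool_rot: [0.0, 0.904, 0.427, 0.0]
contact_force: [0.3, -0.0, -0.5]
gripper_width: 0.696
grasp_force: 38.4
TCP [0.4961 0.2083 0.2417] ang 50.56 tin top z 0.2769 x [-0.0115  0.0119] y [-0.0349  0.0339]
rim x [-0.0076  0.0215] y [-0.0405  0.039 ] 1076
face lowest 0.1911 x 0.0114
TCP [0.4961 0.2084 0.2417] ang 50.57 tin top z 0.277 x [-0.0114  0.0119] y [-0.0348  0.0339]
rim x [-0.0076  0.0214] y [-0.0405  0.0391] 1098
face lowest 0.1913 x 0.0114
TCP [0.4961 0.2084 0.2417] ang 50.57 tin top z 0.277 x [-0.0115  0.0119] y [-0.0348  0.0338]
rim x [-0.0072  0.0215] y [-0.0406  0.0392] 1097
face lowest 0.1912 x 0.0114
```

View pics/wrist9.png

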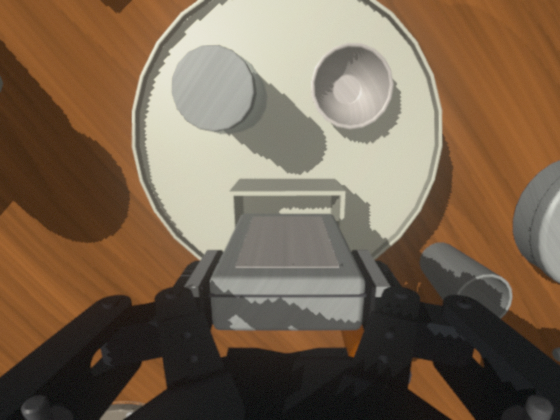

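View pics/scene9.png

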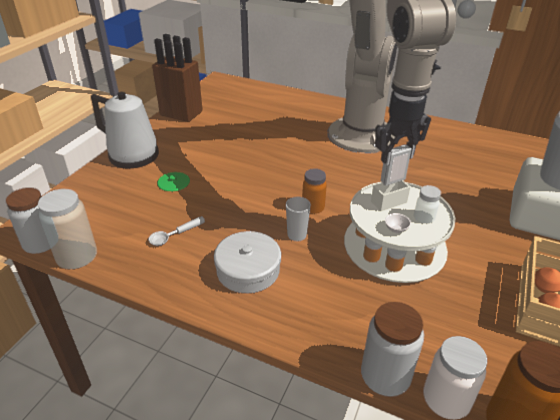

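The tin hangs upright over the holder. In the wrist view the rim shows symmetrically either side, at columns 233 and 345. Offsets are within 1 mm and the gap is about 17 mm. Nothing else has moved.

```bash
python3 -c "
from station import bot
print(bot.hand_in())"
```

```text
the job is handed in; nothing more can be done
None
```

I stood the tin up by itself on a short end, carried it over the jars, and handed in with it held upright about 17 mm above the holder, lined up to within 1 mm, with nothing else seen to have moved; the hand-in gave no verdict.

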